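Lower an optical flat onto a convex lens so that it balances

TASK

Set up the ring test on the stand: push the black-framed optical flat along the rails, without lifting it off them, until its white centre marks meet the red marks and it lies centred over the convex lens; then press the red-knobbed lever fully down, so that the rails sink away and leave the flat balanced level on top of the lens alone. Do not touch the flat once it rests on the lens, and leave the dust blower, the eyepiece and the lens tissue where they are.

Things in the scene. Friction and masses are not known exactly. Their poses are not given: they have to be found in the camera images.
- stand: Ring-test stand, fixed to the bench: dark base plate 150 x 270 mm (its local x -75..75, y -100..170 mm), 14 mm high. Origin on the bench straight under the lens centre; z up; the rails run along its y; the loading end, where the flat starts, is +y (left); the lever is on its -x side, facing the robot. All of it stays below 0.14 m.
- lens: The convex glass lens in its black cell on a pedestal, 77 mm across, fixed in the stand; its frame coincides with the stand's. Its crown is a dome of 75 mm radius, 70 mm across, friction about 0.6. A flat laid on it tilts by about 0.015 rad for each mm its centre is off the apex.
- lens_apex (a point): The highest point of the lens, 85 mm above the bench.
- rails: Aluminium lifting frame, origin as the stand's while raised: two rails along the stand's y, -87 to +157 mm, 82 mm gap between (cross bars in it are 14 mm below the rail tops). Raised: rail tops 90 mm above the bench, 5 mm above the apex; outer lips 5 mm higher guide the flat with 2 mm play each side. Lowered: 12 mm down, 7 mm below the apex. Red marks on the lips at y = 0 show the lens centre.
- lever (a joint): Lowering lever, rad: 0 at the start (rails raised, arm 0.6 rad above level), 1.0 fully down at its stop (arm 0.4 rad below level, rails lowered). The rails sink 12 mm per rad. Friction holds it wherever it is left; about 2 N down on the knob moves it.
- lever_knob (a point): Centre of the red ball knob, 22 mm diameter, at the end of the lever arm, 115 mm from a pivot axis along the stand's x at stand-frame y = 55, z = 63 mm. In the stand frame the knob is at x = -90 mm always; y = -40, z = 128 mm when up; y = -51, z = 18 mm when down: press it straight down from above.
- flat: Optical flat: glass window in a black frame, 100 (x) x 140 (y) x 16 mm, about 0.4 kg, balancing at its middle. Origin: centre of its underside; axes along the stand's. It starts on the raised rails, 45 to 75 mm from the lens centre towards +y. White lines across the middle of its long sides mark its centre. It slides with friction about 0.6 and stops where the push stops.
- dust_blower: Green rubber bulb blower standing to the left, 48 mm wide, 108 mm tall, origin under its centre.
- eyepiece: Black spare eyepiece standing to the left, 37 mm wide, 55 mm tall, origin under its centre.
- tissue: Green lens tissue booklet lying to the left, 71 x 102 x 8 mm, origin under its centre.
Things that resemble listed ones, but are neither listed nor needed, are in the scene too. Leave any pink look-alike of the flat alone.

How it is judged:
By the outcome, as a careful person would: the job done as asked, in the order asked, and still so for the second after the job is handed in, with the robot touching nothing.
It also fails if it takes over 40 s, if anything falls off the work surface, if the arm or the gripper's body presses on something with over 40 N, if the wrist force passes 120 N, or if a joint passes its speed limit or range.

ROBOT

A 6-joint arm with a two-finger parallel gripper is mounted at the origin on a cart in front of the work surface, level with it; the furniture and walls round the work are solid. World frame = base frame: x ahead of the robot, y to its left, z up, the work surface at z = 0. Lengths are in m, angles in rad, forces in N, time in s.
With the tool pointing down it reaches from about 0.375 to 0.925 m from the base axis. Payload 5.7 kg.
Tool frame: the origin (TCP) lies between the finger pads; the fingertips stand 14 mm ahead of it and the grasp point (between the pads) lies 5 mm behind it; z points along the fingers, y is the line along which they close (so a half turn about z gives the same grasp; the last joint's range is limited). The gripper opens to 88 mm and grips with 3 to 60 N. Pads are 20 mm wide; open, the fingers measure 115 mm over their backs; the gripper's body (75 mm by 178 mm) begins 61 mm behind the grasp point.
Start: joints at [1.153, 0.359, 1.51, -0, 1.272, -0.115], TCP at [0.179, 0.573, 0.237] pointing down, gripper open.
Joint ranges: [-2.97, 2.97], [-1.01, 2.36], [0.21, 2.38], [-0.96, 4.11], [0.2, 2.71], [-2.98, 2.98]. Speed limits (rad/s): [2.39, 2.39, 3.14, 3.14, 3.14, 3.14].

INTERFACE

Orientations are given as a unit quaternion [x, y, z, w].
In Python, from cell import ctrl gives the robot as it stands.
- The arm moves only by the tool carry_out, never from a script. Its argument "plan" is a list of rows, each a list of 7 numbers: the shift along the tool's x, y, z in units of 0.15 m (1.0 is 0.15 m), then the turn, a rotation vector about the tool's x, y, z in units of pi/4 rad (1.0 is pi/4 rad), then the finger opening in mm, from 0 to 87.8. In form: [[x, y, z, ax, ay, az, claw], ...]. A call has 1 to 5 rows; each row is the pose to reach, as a shift and turn from the pose commanded when the call began, along the tool's axes at that moment; what a row does not reach only later rows make up. A row lasts 1/8 s, in which the tool goes at most 62.5 mm and 10.7 degrees, less where a joint would pass 70% of its speed; a pose out of reach is approached as far as the arm can. A call with a number of a shift or a turn outside -1 to 1 is refused whole. A call with a gripper value outside its range is refused whole. The fingers move at their own pace and stop on an object; the grip force is fixed at half the most. Time passes only in rows, so rows that repeat a pose let the fingers close. It gives the time, the measured TCP pose, the force, the opening and the grip force at its end, in the units of the state.
- ctrl.get_obs(): the state, without advancing time (a new reading comes with each control period).
- ctrl.snapshot(name): name is "side" or "top"; returns the picture (420x560x3 uint8, red, green, blue); there is no depth.
- ctrl.camera_model(name): a dict with "intrinsics" (3x3 intrinsics, pixels), "dist_coeffs" ([k1, k2, p1, p2, k3] as OpenCV has them; the pictures are not rectified), "rvec" (rotation vector, rad) and "tvec" (3), from world to camera coordinates, as OpenCV has them. Camera axes: x right, y down, z forward; pixel columns grow to the right and rows downward; lengths in m; the calibration is good to about 2 mm. A picture is of the moment at which its call begins. camera_model takes no time and is no camera call.
- ctrl.job_done(): hands the job in; it is judged then, once.
The state is a dict: "clock": time; "qpos": joint angles; "qvel": joint speeds; "effort": joint torques, N m; "tool_pos": TCP position; "tool_rot": TCP orientation; "contact_force": force on the tool from outside, world axes, zero at the start; "moment": the same for the moment, N m; "grip_width": finger opening in m; "finger_force": force on a finger pad.
Only numpy, scipy, OpenCV 4.12 (cv2) and the standard library are available. Lean on these libraries where they do the work, as an engineer would, in place of code of your own. Each camera call takes 0.05 s, during which the arm holds its last target. There are 200 camera calls.

## Working session

There is one attempt and no reset: what is moved stays moved. The work goes in short steps, Python scripts to look and compute and a tool call to move; the robot and the scene stay as the last step left them, time stands still between calls to the robot, and variables do not carry over. Pictures are saved under pics/ and viewed, at most 10 in all, crops included, and the job is handed in when it is done.

Besides the shell and the picture viewer there is one more tool, called after ">>>" by a JSON object that holds its "api" and its "payload". carry_out: Moves the arm, as the interface text tells. Shifts and turns lie within -1 to 1; 1 stands for 0.15 m of shift or pi/4 rad of turn. Its arguments: {"type":"object","properties":{"plan":{"type":"array","items":{"type":"array","items":{"type":"number"}}}},"required":["plan"]}

```bash
mkdir -p pics
python3 - <<'E'
from cell import ctrl
import cv2
for n in("top","side"):
    cv2.imwrite(f"pics/{n}0.png",ctrl.snapshot(n)[:,:,::-1]); m=ctrl.camera_model(n); print({k:[list(map(lambda v:round(float(v),4),__import__('numpy').ravel(x))) for x in [m[k]]] for k in m})
o=ctrl.get_obs();print(o['clock'],o['tool_pos'],o['tool_rot'],o['grip_width'],o['contact_force'])
E
```

```text
{'intrinsics': [[509.3647, 0.0, 280.7215, 0.0, 509.3647, 213.3203, 0.0, 0.0, 1.0]], 'dist_coeffs': [[-0.0486, 0.0, 0.0, 0.0, 0.0]], 'rvec': [[2.1865, -2.1755, 0.0984]], 'tvec': [[0.3578, 0.5392, 1.4777]]}
{'intrinsics': [[437.0039, 0.0, 285.3486, 0.0, 437.0039, 213.9024, 0.0, 0.0, 1.0]], 'dist_coeffs': [[0.0195, 0.0, 0.0, 0.0, 0.0]], 'rvec': [[2.1605, -0.3514, 0.2087]], 'tvec': [[-0.3558, 0.4034, 0.6629]]}
0.1 [0.17867436 0.57214699 0.23589407] [ 1.50819952e-01  9.88560893e-01 -8.08109582e-04 -2.25334968e-04] 0.08796885261588558 [-0.54064479  0.01754169 -0.58559183]
```

View pics/top0.png

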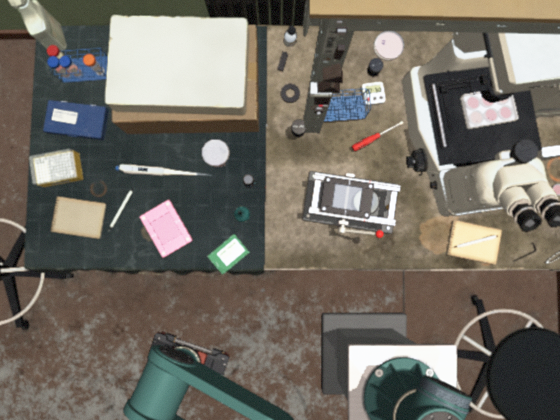

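View pics/side0.png

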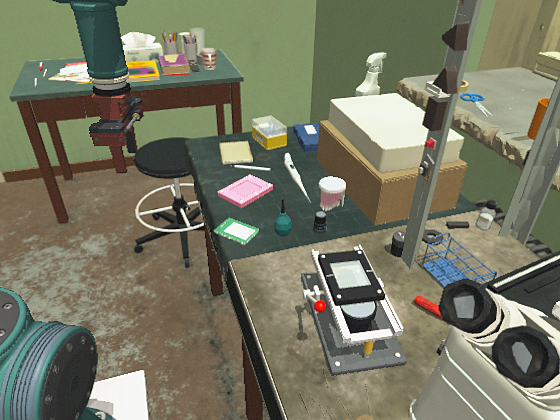

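The top view shows the stand at about (350,203), with the red knob at (380,234). In the side view the flat is at (352,275) and the knob at (320,306). I'll enlarge both.

```bash
cat > h.py <<'E'
import numpy as np,cv2
from cell import ctrl
def cam(n):
    m=ctrl.camera_model(n);return np.array(m["intrinsics"]).reshape(3,3),np.array(m["dist_coeffs"]),np.array(m["rvec"],float),np.array(m["tvec"],float).ravel()
def ray(n,uv):
    K,d,r,t=cam(n);p=cv2.undistortPoints(np.array(uv,float).reshape(-1,1,2),K,d).reshape(-1,2)
    R=cv2.Rodrigues(r)[0];return -R.T@t,np.c_[p,np.ones(len(p))]@R
def onz(n,uv,z):
    c,d=ray(n,uv);return c+d*((z-c[2])/d[:,2])[:,None]
def proj(n,P):
    K,d,r,t=cam(n);return cv2.projectPoints(np.array(P,float).reshape(-1,3),r,t,K,d)[0].reshape(-1,2)
def tri(a,b):
    (c1,d1),(c2,d2)=ray("top",[a]),ray("side",[b]);A=np.c_[d1[0],-d2[0]];s=np.linalg.lstsq(A,c2-c1,rcond=None)[0]
    p,q=c1+s[0]*d1[0],c2+s[1]*d2[0];return (p+q)/2,np.linalg.norm(p-q)
def red(n,img,box):
    x,y,w,h=box;c=img[y:y+h,x:x+w].astype(int);m=((c[...,0]>120)&(c[...,0]-np.maximum(c[...,1],c[...,2])>60)).astype(np.uint8)
    _,_,s,ce=cv2.connectedComponentsWithStats(m);return [(int(s[i,4]),(ce[i]+[x,y]).round(2).tolist()) for i in range(1,len(s))]
E
python3 - <<'E'
from h import *
T,S=[cv2.imread(f"pics/{n}0.png") for n in("top","side")]
a=cv2.resize(T[160:250,290:410],(800,600),interpolation=cv2.INTER_CUBIC);cv2.imwrite("pics/tc.png",a)
b=cv2.resize(S[235:375,290:415],(536,600),interpolation=cv2.INTER_CUBIC);cv2.imwrite("pics/sc.png",b)
t=red("top",T[...,::-1],(290,160,120,90));s=red("side",S[...,::-1],(290,235,125,140));print(t,s)
k=tri(max(t)[1],max(s)[1]);print(k)
E
```

```text
[(56, [379.29, 233.5])] [(2, [385.5, 293.0]), (117, [319.74, 305.62]), (2, [332.0, 299.5]), (1, [330.0, 301.0]), (1, [329.0, 305.0])]
(array([0.47305783, 0.09213983, 0.12886367]), np.float64(0.002825780060150778))
```

View pics/tc.png

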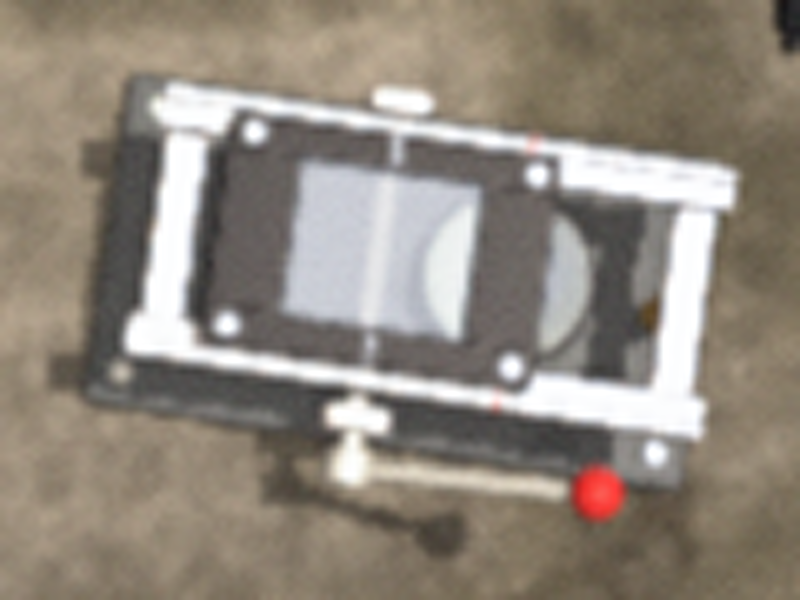

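View pics/sc.png

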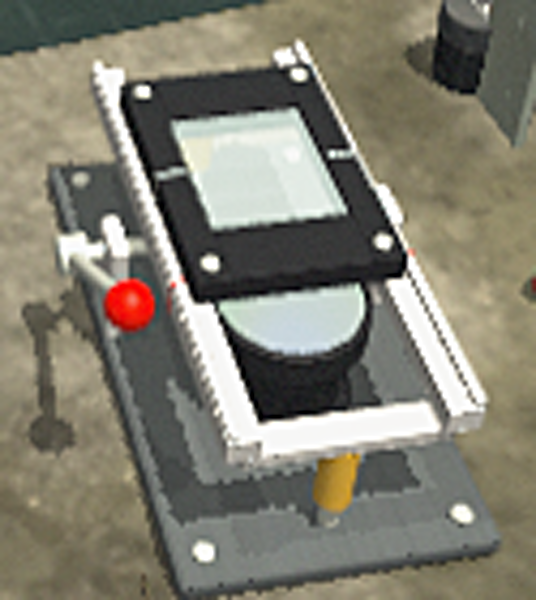

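Run:
```python
from h import *
T,S=[cv2.imread(f"pics/{n}0.png").astype(float) for n in("top","side")]
for n,I,bs in (("top",T,[(366,177,9,9),(360,215,9,9)]),("side",S,[(328,296,6,10),(382,289,8,8)])):
    for x,y,w,h in bs:
        c=I[y:y+h,x:x+w];r=np.clip(c[...,2]-np.maximum(c[...,0],c[...,1])-22,0,None);g=np.mgrid[y:y+h,x:x+w]
        p=[(g[1]*r).sum()/r.sum(),(g[0]*r).sum()/r.sum()];print(n,np.round(p,2),r.sum(),onz(n,[p],.095)[0].round(4))
f=lambda q:[[290+(u+.5)/6.667-.5,160+(v+.5)/6.667-.5] for u,v in q]
red_=onz("top",f([(535,143),(497,403)]),.095);wh=onz("top",f([(397,150),(371,346)]),.106)
dots=onz("top",f([(255,132),(538,174),(228,323),(511,367)]),.106)
g=lambda q:[[290+(u+.5)/4.288-.5,235+(v+.5)/4.286-.5] for u,v in q]
dS=onz("side",g([(299,75),(383,242),(142,92),(210,263)]),.106);wS=onz("side",g([(342,154),(170,174)]),.106)
print("red",red_,"wh",wh,"dots",dots,dots.mean(0),"side",dS,dS.mean(0),wS.mean(0))
for D in(dots,dS):
  e=D[0]-D[1]+D[2]-D[3];print("yaw of +y",np.degrees(np.arctan2(-e[0],e[1])))
  e=D[0]+D[1]-D[2]-D[3];print("yaw x",np.degrees(np.arctan2(e[1],e[0])))
# rails ends top: outer corners
R=onz("top",f([(170,85),(738,170),(128,350),(703,437)]),.095);e=R[0]-R[1]+R[2]-R[3];print(R,np.degrees(np.arctan2(-e[0],e[1])))
```

```text
top [369.56 180.94] 32.0 [0.6242 0.1107 0.095 ]
top [364.   220.53] 36.0 [0.5121 0.1275 0.095 ]
side [330.46 301.33] 333.0 [0.5101 0.1251 0.095 ]
side [385.47 293.38] 162.0 [0.6227 0.1111 0.095 ]
red [[0.62395249 0.10996289 0.095     ]
 [0.513538   0.12714928 0.095     ]] wh [[0.61895076 0.17011899 0.106     ]
 [0.5363286  0.18157361 0.106     ]] dots [[0.62619142 0.2297677  0.106     ]
 [0.60917808 0.11084779 0.106     ]
 [0.5456443  0.24132089 0.106     ]
 [0.5278416  0.12302006 0.106     ]] [0.57721385 0.17623911 0.106     ] side [[0.62419444 0.22975622 0.106     ]
 [0.6065742  0.11140412 0.106     ]
 [0.54284573 0.24188415 0.106     ]
 [0.52568024 0.12368545 0.106     ]] [0.57482365 0.17668248 0.106     ] [0.57447853 0.17638765 0.106     ]
yaw of +y -8.349486890431411
yaw x -8.337839667298866
yaw of +y -8.365615818964748
yaw x -8.555932613172091
[[0.64772991 0.26462305 0.095     ]
 [0.6130082  0.0236903  0.095     ]
 [0.53507151 0.28241462 0.095     ]
 [0.49963252 0.0402621  0.095     ]] -8.263551400745115
```

Stand yaw is about -8.4° and its centre is near (0.5675, 0.1185). The flat is about 58 mm towards +y, and the measured knob position agrees with this pose. Moving in behind the flat's +y end.

>>> {"api": "carry_out", "payload": {"plan": [[-0.3, -0.1, 0, 0, 0, 0.2, 60], [-0.6, -0.2, 0, 0, 0, 0.4, 60], [-0.9, -0.3, 0, 0, 0, 0.6, 60], [-1, -0.35, 0, 0, 0, 0.8, 60], [-1, -0.35, 0, 0, 0, 0.9, 60]]}}

```text
clock: 0.72
tool_pos: [0.3075, 0.4765, 0.2362]
tool_rot: [0.486, 0.874, -0.001, 0.0]
contact_force: [0.3, -0.1, 0.0]
grip_width: 0.0601
finger_force: 0.0
```

```bash
cat >> h.py <<'E'
from scipy.spatial.transform import Rotation as Ro
C=np.array([.5675,.1185]);YAW=np.radians(-8.4);X=np.array([np.cos(YAW),np.sin(YAW)]);Y=np.array([-X[1],X[0]])
def to(sx,sy,z):
    "shift and turn (interface units) to stand-frame point, tool y along stand x, pointing down"
    o=ctrl.get_obs();p=o["tool_pos"];R=Ro.from_quat(o["tool_rot"]);w=np.r_[C+sx*X+sy*Y,z]
    G=Ro.from_matrix(np.c_[np.r_[-Y,0],np.r_[X,0],[0,0,-1]])
    G=G if np.dot(np.cross(-np.r_[Y,0],np.r_[X,0]),[0,0,1])<0 else Ro.from_matrix(np.c_[np.r_[Y,0],np.r_[X,0],[0,0,-1]])
    d=p[:2]-C
    print("t",round(o["clock"],2),"stand xy z mm",np.round([d@X*1e3,d@Y*1e3,p[2]*1e3],1),"F",np.round(o["contact_force"],1),"grip",o["grip_width"])
    print("shift",np.round(R.inv().apply(w-p)/.15,3),"turn",np.round((R.inv()*G).as_rotvec()/(np.pi/4),3))
E
python3 -c "
from h import *
to(0,.152,.2)"
```

```text
Traceback (most recent call last):
  File "h.py", line 23, in to
    G=Ro.from_matrix(np.c_[np.r_[-Y,0],np.r_[X,0],[0,0,-1]])
  File "scipy/spatial/transform/_rotation.pyx", line 1143, in scipy.spatial.transform._rotation.Rotation.from_matrix
ValueError: Non-positive determinant (left-handed or null coordinate frame) in rotation matrix 0: [[-0.14608303  0.98927233  0.        ]
 [-0.98927233 -0.14608303  0.        ]
 [ 0.          0.         -1.        ]].
```

```bash
sed -i '/G=G if/d; s/np.r_\[-Y,0\],np.r_\[X,0\]/np.r_[Y,0],np.r_[X,0]/' h.py
python3 -c "
from h import *
to(0,.152,.2)"
```

```text
t 0.72 stand xy z mm [-309.5  316.1  236.2] F [ 0.3 -0.1  0. ] grip 0.06006272288042765
shift [-2.168  0.869  0.242] turn [-0.001  0.001  0.894]
```

>>> {"api": "carry_out", "payload": {"plan": [[-0.3, 0.12, 0, 0, 0, 0.2, 60], [-0.6, 0.24, 0, 0, 0, 0.4, 60], [-0.9, 0.36, 0, 0, 0, 0.6, 60], [-1, 0.4, 0, 0, 0, 0.8, 60], [-1, 0.4, 0, 0, 0, 0.895, 60]]}}

```text
clock: 1.35
tool_pos: [0.4382, 0.3815, 0.2361]
tool_rot: [0.757, 0.653, -0.0, 0.0]
contact_force: [-0.7, 0.5, -0.1]
grip_width: 0.0602
finger_force: 0.0
```

```bash
python3 -c "
from h import *
to(0,.152,.2)"
```

```text
t 1.35 stand xy z mm [-166.3  241.3  236.1] F [-0.7  0.5 -0.1] grip 0.06024971989806195
shift [-0.594  1.109  0.241] turn [-0.     0.001 -0.001]
```

>>> {"api": "carry_out", "payload": {"plan": [[-0.2, 0.35, 0, 0, 0, 0, 60], [-0.4, 0.7, 0, 0, 0, 0, 60], [-0.55, 1, 0.1, 0, 0, 0, 60], [-0.594, 1, 0.2, 0, 0, 0, 60], [-0.594, 1, 0.24, 0, 0, 0, 60]]}}

```text
clock: 1.98
tool_pos: [0.5713, 0.2727, 0.1988]
tool_rot: [0.756, 0.655, -0.002, -0.001]
contact_force: [0.1, 0.6, 0.7]
grip_width: 0.0599
finger_force: 0.0
```

>>> {"api": "carry_out", "payload": {"plan": [[0, 0.109, 0, 0, 0, 0, 60], [0, 0.109, 0.2, 0, 0, 0, 60], [0, 0.109, 0.4, 0, 0, 0, 60], [0, 0.109, 0.5, 0, 0, 0, 60], [0, 0.109, 0.5, 0, 0, 0, 60]]}}

```text
clock: 2.6
tool_pos: [0.5887, 0.2715, 0.1251]
tool_rot: [0.755, 0.656, -0.001, -0.0]
contact_force: [-0.3, -1.3, -0.0]
grip_width: 0.0604
finger_force: 0.0
```

```bash
python3 -c "
from h import *
to(0,.152,.110)
cv2.imwrite('pics/t1.png',cv2.resize(ctrl.snapshot('side')[220:380,270:430,::-1],(600,600)))"
```

```text
t 2.6 stand xy z mm [ -1.4 154.5 125.1] F [-0.3 -1.3 -0. ] grip 0.06039590454508918
shift [-0.016  0.009  0.101] turn [-0.002  0.001  0.007]
```

View pics/t1.png

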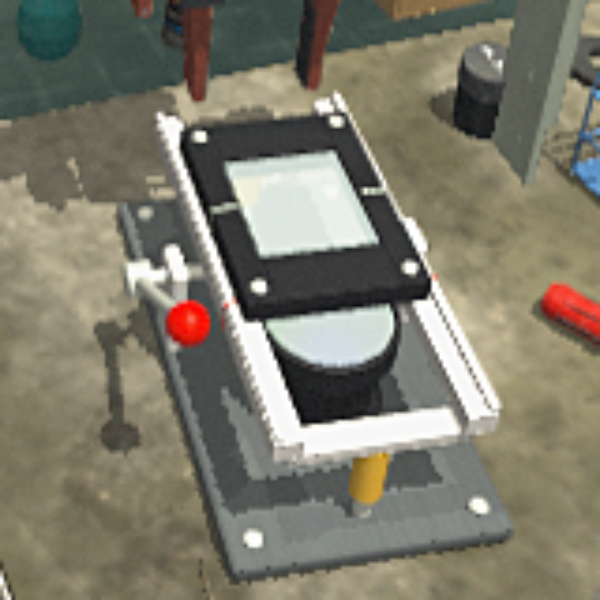

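Both fingertips (crop about (195,95) and (310,90)) are behind the flat's far end, symmetric about it. Lowering, then pushing slowly.

>>> {"api": "carry_out", "payload": {"plan": [[0, 0.009, 0.06, 0, 0, 0, 60], [0, 0.009, 0.1, 0, 0, 0, 60], [0, 0.009, 0.1, 0, 0, 0, 60], [-0.06, 0.009, 0.1, 0, 0, 0, 60], [-0.1, 0.009, 0.1, 0, 0, 0, 60]]}}

```text
clock: 3.28
tool_pos: [0.5883, 0.2556, 0.1109]
tool_rot: [0.756, 0.655, 0.0, -0.0]
contact_force: [0.1, 2.0, -0.5]
grip_width: 0.0601
finger_force: 1.0
```

>>> {"api": "carry_out", "payload": {"plan": [[-0.05, 0, 0, 0, 0, 0, 60], [-0.1, 0, 0, 0, 0, 0, 60], [-0.15, 0, 0, 0, 0, 0, 60], [-0.18, 0, 0, 0, 0, 0, 60], [-0.2, 0, 0, 0, 0, 0, 60]]}}

```text
clock: 3.9
tool_pos: [0.5843, 0.2262, 0.1109]
tool_rot: [0.756, 0.655, 0.0, 0.0]
contact_force: [1.6, 2.9, 0.2]
grip_width: 0.0601
finger_force: 1.5
```

```bash
python3 -c "
from h import *
to(0,.08,.110)
cv2.imwrite('pics/t2.png',cv2.resize(ctrl.snapshot('side')[220:380,270:430,::-1],(600,600),interpolation=cv2.INTER_CUBIC))"
```

```text
t 3.9 stand xy z mm [  0.9 109.  110.9] F [1.6 2.9 0.2] grip 0.060068572461640504
shift [-0.193 -0.007  0.006] turn [ 0.001 -0.     0.006]
```

View pics/t2.png

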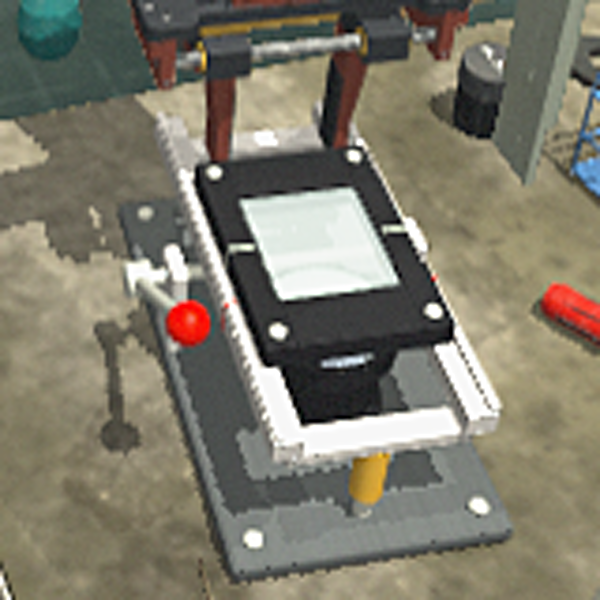

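>>> {"api": "carry_out", "payload": {"plan": [[-0.04, -0.007, 0, 0, 0, 0, 60], [-0.08, -0.007, 0, 0, 0, 0, 60], [-0.11, -0.007, 0, 0, 0, 0, 60], [-0.13, -0.007, 0, 0, 0, 0, 60], [-0.13, -0.007, 0, 0, 0, 0, 60]]}}

```text
clock: 4.58
tool_pos: [0.5803, 0.2067, 0.1106]
tool_rot: [0.755, 0.655, -0.0, 0.0]
contact_force: [0.5, 1.6, 0.8]
grip_width: 0.0599
finger_force: 0.8
```

```bash
cat >> h.py <<'E'
def dots(n,off,img=None,z=.106,c=C):
    "flat's centre (stand frame, mm) from its four white dots, near offset off (m)"
    I=ctrl.snapshot(n) if img is None else img
    g=cv2.cvtColor(I,cv2.COLOR_RGB2GRAY).astype(float);out=[]
    for a,b in((.041,.06),(.041,-.06),(-.041,.06),(-.041,-.06)):
        u=proj(n,np.r_[c+a*X+(b+off)*Y,z])[0]
        for _ in range(4):
            i=np.round(u).astype(int);s=g[i[1]-3:i[1]+4,i[0]-3:i[0]+4];w=np.clip(s-130,0,None)
            if w.sum()==0: break
            yy,xx=np.mgrid[-3:4,-3:4];u=i+[(xx*w).sum()/w.sum(),(yy*w).sum()/w.sum()]
        out.append(u)
    P=onz(n,out,z)[:,:2]
    print(n,"centre",P.mean(0).round(4),"dots sx,sy mm",(np.c_[(P-c)@X,(P-c)@Y]*1e3).round(1).tolist(),"mean",(((P.mean(0)-c)@np.c_[X,Y])*1e3).round(2))
E
python3 - <<'E'
from h import *
to(0,.08,.11)
for n in("side","top"):
    dots(n,.059,cv2.imread(f"pics/{n}0.png")[:,:,::-1])
S=ctrl.snapshot("side");dots("side",.0095,S)
T=ctrl.snapshot("top")
cv2.imwrite("pics/t3.png",np.hstack([cv2.resize(S[235:360,285:410,::-1],(400,400),interpolation=2),cv2.resize(T[165:245,300:400,::-1],(400,400),interpolation=2)]))
E
```

```text
t 4.58 stand xy z mm [ -0.2  89.1 110.6] F [0.5 1.6 0.8] grip 0.05992644652511202
shift [-0.06   0.001  0.004] turn [-0.     0.001  0.006]
side centre [0.5769 0.179 ] dots sx,sy mm [[42.9, 126.1], [42.8, 0.7], [-41.9, 119.0], [-42.0, -0.9]] mean [ 0.47 61.23]
top centre [0.5807 0.1762] dots sx,sy mm [[50.2, 119.2], [50.2, 0.0], [-40.0, 118.8], [-41.7, -1.9]] mean [ 4.65 59.04]
side centre [0.5684 0.1271] dots sx,sy mm [[43.0, 70.3], [40.7, -51.1], [-42.8, 67.9], [-42.4, -52.6]] mean [-0.39  8.62]
```

View pics/t3.png

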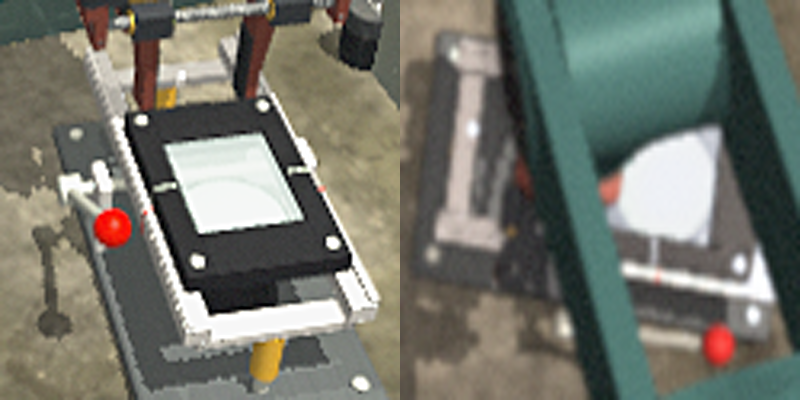

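The flat is near the marks: in the top half, the white mark is at crop (655,245) and the red at (657,276). The arm hides the rest, so I'll back off for a clean view and then finish the push relative to this contact pose.

>>> {"api": "carry_out", "payload": {"plan": [[0.1, 0, 0, 0, 0, 0, 60], [0.3, 0, -0.2, 0, 0, 0, 60], [0.6, 0, -0.5, 0, 0, 0, 60], [0.9, 0, -0.6, 0, 0, 0, 60], [1, 0, -0.6, 0, 0, 0, 60]]}}

```text
clock: 5.3
tool_pos: [0.6021, 0.3591, 0.2021]
tool_rot: [0.755, 0.656, 0.002, 0.0]
contact_force: [0.2, 0.2, -0.7]
grip_width: 0.0599
finger_force: 0.0
```

>>> {"api": "carry_out", "payload": {"plan": [[0.3, 0, 0, 0, 0, 0, 60], [0.6, 0, 0, 0, 0, 0, 60], [0.8, 0, 0, 0, 0, 0, 60], [0.8, 0, 0, 0, 0, 0, 60], [0.8, 0, 0, 0, 0, 0, 60]]}}

```text
clock: 5.92
tool_pos: [0.6178, 0.4729, 0.1992]
tool_rot: [0.755, 0.655, -0.002, 0.0]
contact_force: [-0.7, 0.6, -0.8]
grip_width: 0.0601
finger_force: 0.0
```

Run:
```python
from h import *
to(0,.11,.11)
T=np.mean([ctrl.snapshot("top") for _ in range(4)],0).astype(np.uint8);cv2.imwrite("pics/top4.png",T[:,:,::-1])
S=np.mean([ctrl.snapshot("side") for _ in range(4)],0).astype(np.uint8);cv2.imwrite("pics/side4.png",S[:,:,::-1])
cv2.imwrite("pics/t4.png",cv2.resize(T[160:250,295:415,::-1],(800,600),interpolation=2))
```

```text
t 5.92 stand xy z mm [ -2.  357.9 199.2] F [-0.7  0.6 -0.8] grip 0.060059075251766986
shift [-1.651  0.007  0.599] turn [-0.002  0.004  0.006]
```

View pics/t4.png

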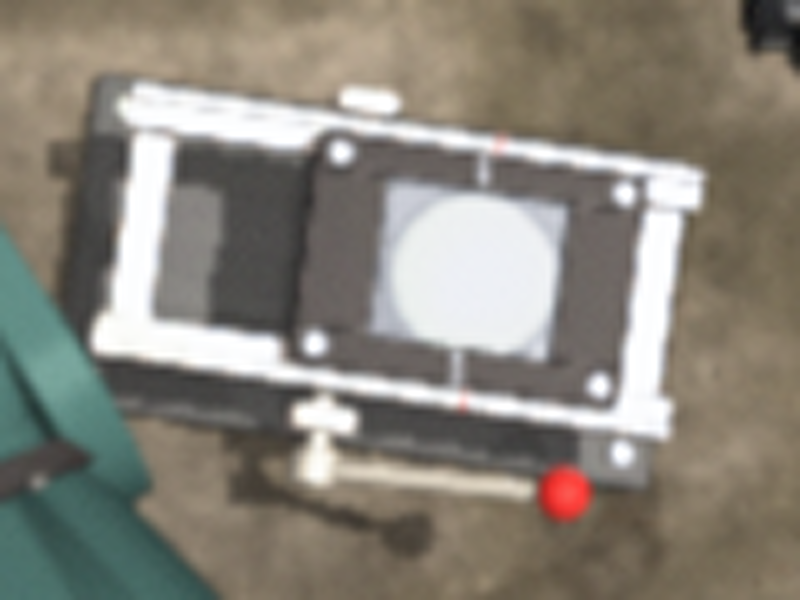

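```bash
cat >> h.py <<'E'
def cen(I,u,v,r,kind,th):
    c=I.astype(float);s=c[v-r[1]:v+r[1]+1,u-r[0]:u+r[0]+1];yy,xx=np.mgrid[v-r[1]:v+r[1]+1,u-r[0]:u+r[0]+1]
    q=s[...,0]-s[...,1:].mean(-1) if kind=="r" else s.mean(-1);w=np.clip(q-th,0,None);return [(xx*w).sum()/w.sum(),(yy*w).sum()/w.sum()]
def sf(P):P=np.atleast_2d(P)[:,:2];return (np.c_[(P-C)@X,(P-C)@Y]*1e3).round(2)
E
python3 - <<'E'
from h import *
T=cv2.imread("pics/top4.png")[:,:,::-1]
f=lambda u,v:(int(295+u/6.667),int(160+v/6.667))
rd=[cen(T,*f(*p),(2,2),"r",18) for p in((500,143),(463,402))]
wm=[cen(T,*f(*p),(2,2),"w",85) for p in((484,170),(458,368))]
dt=[cen(T,*f(*p),(2,2),"w",110) for p in((342,152),(625,193),(314,343),(600,385))]
R=onz("top",rd,.095);W=onz("top",wm,.106);D=onz("top",dt,.106)
print("px",np.round(rd,2).tolist(),np.round(wm,2).tolist(),np.round(dt,2).tolist())
print("red",sf(R).tolist(),sf(R.mean(0)));print("white",sf(W).tolist(),sf(W.mean(0)));print("dots",sf(D).tolist(),sf(D.mean(0)))
# lens seen through glass (rim dome circle at z~.068)
g=cv2.cvtColor(T,cv2.COLOR_RGB2GRAY)[182:216,348:382];m=(cv2.GaussianBlur(g,(3,3),0)>205).astype(np.uint8)
c=max(cv2.findContours(m,0,1)[0],key=cv2.contourArea);e=cv2.fitEllipse(c);print("lens ellipse",e,sf(onz("top",[[e[0][0]+348,e[0][1]+182]],.068)))
hand=lambda q:[[295+(u+.5)/6.667-.5,160+(v+.5)/6.667-.5] for u,v in q]
print("hand lens",sf(onz("top",hand([(475,274)]),.068)))
S=cv2.imread("pics/side4.png")[:,:,::-1]
g=lambda u,v:(int(285+u/3.2),int(235+v/3.2))
rs=[cen(S,*g(*p),(1,2),"r",30) for p in((320,187),(147,215))];ws=[cen(S,*g(*p),(3,1),"w",70) for p in((300,170),(165,187))]
ds=[cen(S,*g(*p),(2,2),"w",110) for p in((262,104),(333,243),(141,121),(197,261))]
for a,z in((rs,.095),(ws,.106),(ds,.106)):
  P=onz("side",a,z);print("side",sf(P).tolist(),sf(P.mean(0)))
E
```

```text
px [[369.67, 180.38], [363.94, 220.32]] [[367.17, 184.92], [363.04, 214.95]] [[345.77, 182.24], [388.34, 188.25], [341.78, 211.04], [384.41, 217.42]]
red [[58.85, 0.48], [-55.56, 1.06]] [[1.65 0.77]]
white [[43.14, 7.41], [-42.13, 7.33]] [[0.5  7.37]]
dots [[41.46, 67.8], [42.9, -52.68], [-40.31, 67.5], [-39.94, -52.67]] [[1.03 7.49]]
lens ellipse ((17.73886489868164, 18.60479736328125), (22.298656463623047, 24.779888153076172), 107.25810241699219) [[ 3.91 -0.54]]
hand lens [[ 3.75 -0.8 ]]
side [[54.8, 0.34], [-58.82, -1.68]] [[-2.01 -0.67]]
side [[41.5, 8.17], [-44.49, 7.75]] [[-1.49  7.96]]
side [[38.8, 69.1], [39.35, -51.95], [-42.83, 67.74], [-42.41, -52.56]] [[-1.77  8.08]]
```

Top view puts the remaining offset at about 7 mm. Returning to the contact pose (−1.8 units) and pushing 6 mm further (−1.84).

>>> {"api": "carry_out", "payload": {"plan": [[-0.3, 0, 0, 0, 0, 0, 60], [-0.6, 0, 0, 0, 0, 0, 60], [-0.9, 0, 0, 0, 0, 0, 60], [-1, 0, 0, 0, 0, 0, 60], [-1, 0, 0, 0, 0, 0, 60]]}}

```text
clock: 6.95
tool_pos: [0.5976, 0.3256, 0.2011]
tool_rot: [0.756, 0.655, 0.0, -0.0]
contact_force: [-0.2, 0.7, 0.9]
grip_width: 0.0599
finger_force: 0.0
```

>>> {"api": "carry_out", "payload": {"plan": [[-0.3, 0, 0, 0, 0, 0, 60], [-0.55, 0, 0.2, 0, 0, 0, 60], [-0.6, 0, 0.4, 0, 0, 0, 60], [-0.6, 0, 0.6, 0, 0, 0, 60], [-0.6, 0, 0.6, 0, 0, 0, 60]]}}

```text
clock: 7.58
tool_pos: [0.5833, 0.2377, 0.1084]
tool_rot: [0.755, 0.656, -0.002, -0.001]
contact_force: [0.4, -0.0, -0.6]
grip_width: 0.06
finger_force: 0.0
```

>>> {"api": "carry_out", "payload": {"plan": [[-0.1, 0, 0, 0, 0, 0, 60], [-0.18, 0, 0, 0, 0, 0, 60], [-0.21, 0, 0, 0, 0, 0, 60], [-0.23, 0, 0, 0, 0, 0, 60], [-0.24, 0, 0, 0, 0, 0, 60]]}}

```text
clock: 8.2
tool_pos: [0.5805, 0.202, 0.1117]
tool_rot: [0.756, 0.655, 0.001, 0.0]
contact_force: [0.3, 5.2, 4.6]
grip_width: 0.0602
finger_force: 2.4
```

>>> {"api": "carry_out", "payload": {"plan": [[0, 0, 0, 0, 0, 0, 60], [0.1, 0, 0, 0, 0, 0, 60], [0.3, 0, -0.2, 0, 0, 0, 60], [0.6, 0, -0.5, 0, 0, 0, 60], [0.84, 0, -0.6, 0, 0, 0, 60]]}}

```text
clock: 8.82
tool_pos: [0.5981, 0.328, 0.2029]
tool_rot: [0.755, 0.655, 0.001, 0.001]
contact_force: [1.1, -1.0, 0.1]
grip_width: 0.0602
finger_force: 0.0
```

>>> {"api": "carry_out", "payload": {"plan": [[0.3, 0, 0, 0, 0, 0, 60], [0.6, 0, 0, 0, 0, 0, 60], [0.9, 0, 0, 0, 0, 0, 60], [1, 0, 0, 0, 0, 0, 60], [1, 0, 0, 0, 0, 0, 60]]}}

```text
clock: 9.45
tool_pos: [0.6177, 0.4747, 0.1993]
tool_rot: [0.755, 0.656, -0.001, 0.0]
contact_force: [-0.3, -0.7, -0.3]
grip_width: 0.0601
finger_force: 0.0
```

```bash
cat > meas.py <<'E'
from h import *
import sys
k,off=sys.argv[1],float(sys.argv[2])/1000
to(0,.11,.11)
for n,dz in(("top",(0,0)),("side",(0,0))):
    I=np.mean([ctrl.snapshot(n) for _ in range(6)],0);cv2.imwrite(f"pics/{n}{k}.png",I[:,:,::-1])
    c0=C+(np.array([.001,.0003]) if n=="top" else np.array([-.0018,.0003]))
    P=lambda a,b,z:np.round(proj(n,np.r_[c0+a*X+b*Y,z])[0]).astype(int)
    rd=[cen(I,*P(a,0,.095),(2,2),"r",20) for a in(.057,-.057)]
    wm=[cen(I,*P(a,off,.106),(2,1) if n=="side" else (2,2),"w",85) for a in(.042,-.042)]
    dt=[cen(I,*P(a,b+off,.106),(2,2),"w",110) for a in(.041,-.041) for b in(.06,-.06)]
    for s,a,z in(("red",rd,.095),("wm",wm,.106),("dots",dt,.106)):
        Q=onz(n,a,z);print(n,s,sf(Q).tolist(),"mean",sf(Q.mean(0))[0])
E
python3 meas.py 5 1
python3 -c "
from h import *
T=cv2.imread('pics/top5.png')[165:235,325:405];S=cv2.imread('pics/side5.png')[250:345,310:405]
cv2.imwrite('pics/t5.png',np.hstack([cv2.resize(T,(400,350),interpolation=2),cv2.resize(S,(350,350),interpolation=2)]))"
```

```text
t 9.45 stand xy z mm [ -2.4 359.7 199.3] F [-0.3 -0.7 -0.3] grip 0.060104914923701507
shift [-1.664  0.006  0.599] turn [-0.001  0.003  0.008]
top red [[59.1, 0.35], [-55.81, 0.9]] mean [1.65 0.62]
top wm [[44.57, 2.49], [-41.4, 2.36]] mean [1.59 2.43]
top dots [[42.4, 62.49], [42.15, -57.15], [-40.23, 62.71], [-40.0, -57.49]] mean [1.08 2.64]
side red [[55.45, 0.23], [-56.65, 0.21]] mean [-0.6   0.22]
side wm [[40.56, 2.93], [-43.68, 3.25]] mean [-1.56  3.09]
side dots [[39.32, 63.36], [39.46, -56.8], [-42.66, 63.18], [-42.16, -57.49]] mean [-1.51  3.06][ WARN:0@21.024] global loadsave.cpp:1063 imwrite_ Unsupported depth image for selected encoder is fallbacked to CV_8U.
```

View pics/t5.png

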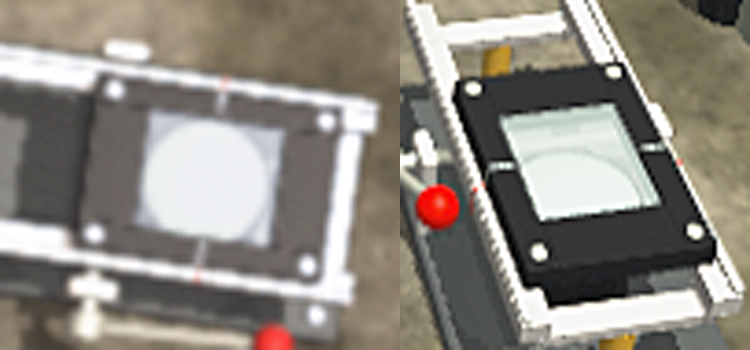

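The flat is now about 2.2 mm short of the marks (top says 1.9 mm, side 2.8 mm). Repeating the push 2.2 mm deeper.

>>> {"api": "carry_out", "payload": {"plan": [[-0.3, 0, 0, 0, 0, 0, 60], [-0.6, 0, 0, 0, 0, 0, 60], [-0.9, 0, 0, 0, 0, 0, 60], [-1, 0, 0, 0, 0, 0, 60], [-1, 0, 0, 0, 0, 0, 60]]}}

```text
clock: 10.68
tool_pos: [0.5976, 0.3256, 0.201]
tool_rot: [0.756, 0.655, 0.0, -0.0]
contact_force: [-0.1, 0.9, -0.4]
grip_width: 0.0603
finger_force: 0.0
```

>>> {"api": "carry_out", "payload": {"plan": [[-0.3, 0, 0, 0, 0, 0, 60], [-0.55, 0, 0.2, 0, 0, 0, 60], [-0.6, 0, 0.4, 0, 0, 0, 60], [-0.6, 0, 0.6, 0, 0, 0, 60], [-0.6, 0, 0.6, 0, 0, 0, 60]]}}

```text
clock: 11.3
tool_pos: [0.5833, 0.2377, 0.1084]
tool_rot: [0.755, 0.656, -0.002, -0.001]
contact_force: [0.7, -0.1, -0.2]
grip_width: 0.0602
finger_force: 0.0
```

>>> {"api": "carry_out", "payload": {"plan": [[-0.1, 0, 0, 0, 0, 0, 60], [-0.18, 0, 0, 0, 0, 0, 60], [-0.225, 0, 0, 0, 0, 0, 60], [-0.245, 0, 0, 0, 0, 0, 60], [-0.255, 0, 0, 0, 0, 0, 60]]}}

```text
clock: 11.92
tool_pos: [0.5801, 0.1998, 0.1117]
tool_rot: [0.756, 0.655, 0.001, -0.0]
contact_force: [-0.0, 4.7, 4.3]
grip_width: 0.0599
finger_force: 2.6
```

>>> {"api": "carry_out", "payload": {"plan": [[0, 0, 0, 0, 0, 0, 60], [0.1, 0, 0, 0, 0, 0, 60], [0.3, 0, -0.2, 0, 0, 0, 60], [0.6, 0, -0.5, 0, 0, 0, 60], [0.855, 0, -0.6, 0, 0, 0, 60]]}}

```text
clock: 12.55
tool_pos: [0.5983, 0.3281, 0.2031]
tool_rot: [0.755, 0.655, 0.001, 0.001]
contact_force: [0.4, 0.2, 0.4]
grip_width: 0.06
finger_force: 0.0
```

>>> {"api": "carry_out", "payload": {"plan": [[0.3, 0, 0, 0, 0, 0, 60], [0.6, 0, 0, 0, 0, 0, 60], [0.9, 0, 0, 0, 0, 0, 60], [1, 0, 0, 0, 0, 0, 60], [1, 0, 0, 0, 0, 0, 60]]}}

```text
clock: 13.18
tool_pos: [0.6178, 0.4749, 0.1994]
tool_rot: [0.755, 0.656, -0.001, 0.0]
contact_force: [0.3, 0.2, -0.5]
grip_width: 0.0598
finger_force: 0.0
```

```bash
python3 meas.py 6 0 2>/dev/null
python3 -c "
from h import *
T=cv2.imread('pics/top6.png')[170:230,335:395];S=cv2.imread('pics/side6.png')[250:345,310:405]
cv2.imwrite('pics/t6.png',np.hstack([cv2.resize(T,(400,400),interpolation=2),cv2.resize(S,(400,400),interpolation=2)]))"
```

```text
t 13.18 stand xy z mm [ -2.3 359.9 199.4] F [ 0.3  0.2 -0.5] grip 0.059786185891526074
shift [-1.665  0.006  0.6  ] turn [-0.001  0.003  0.008]
top red [[58.66, 0.41], [-56.16, 0.88]] mean [1.25 0.64]
top wm [[44.37, 0.43], [-41.19, 0.16]] mean [1.59 0.29]
top dots [[42.6, 60.54], [42.75, -59.5], [-39.72, 60.44], [-39.64, -59.65]] mean [1.49 0.46]
side red [[55.45, 0.29], [-56.65, 0.2]] mean [-0.6   0.25]
side wm [[39.72, 0.54], [-43.61, 0.62]] mean [-1.95  0.58]
side dots [[39.54, 60.95], [39.8, -59.05], [-42.53, 61.22], [-42.18, -58.97]] mean [-1.34  1.04]
```

View pics/t6.png

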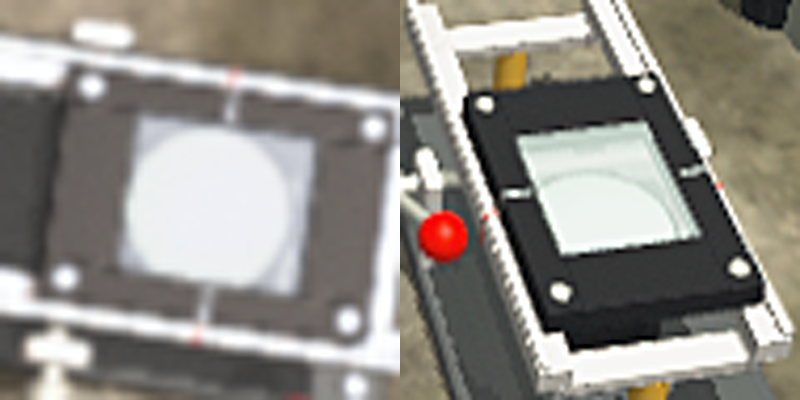

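The marks are collinear in both views: residual about −0.3 mm in the top view and +0.5 mm in the side view. Now the lever. I'll close the fingers and turn 90° so the gripper body stays clear of the flat.

>>> {"api": "carry_out", "payload": {"plan": [[-0.2, -0.1, 0, 0, 0, -0.2, 0], [-0.4, -0.25, 0, 0, 0, -0.4, 0], [-0.6, -0.4, 0, 0, 0, -0.6, 0], [-0.8, -0.55, 0, 0, 0, -0.8, 0], [-1, -0.6, 0, 0, 0, -1, 0]]}}

```text
clock: 14.4
tool_pos: [0.5066, 0.3379, 0.2008]
tool_rot: [0.444, 0.896, -0.0, -0.0]
contact_force: [0.4, -0.5, 0.3]
grip_width: 0.0134
finger_force: 0.0
```

>>> {"api": "carry_out", "payload": {"plan": [[-0.1, -0.1, 0, 0, 0, -0.2, 0], [-0.2, -0.2, 0, 0, 0, -0.4, 0], [-0.3, -0.3, 0, 0, 0, -0.6, 0], [-0.4, -0.4, 0, 0, 0, -0.8, 0], [-0.47, -0.47, 0, 0, 0, -1, 0]]}}

```text
clock: 15.02
tool_pos: [0.494, 0.2391, 0.2009]
tool_rot: [0.068, 0.998, -0.0, 0.0]
contact_force: [-0.4, -0.6, 0.1]
grip_width: 0.0007
finger_force: 0.0
```

>>> {"api": "carry_out", "payload": {"plan": [[0, -0.3, 0, 0, 0, 0, 0], [0, -0.6, 0, 0, 0, 0, 0], [0, -0.9, 0, 0, 0, 0, 0], [0, -1, 0, 0, 0, 0, 0], [0, -1, 0, 0, 0, 0, 0]]}}

```text
clock: 15.65
tool_pos: [0.4732, 0.0912, 0.2009]
tool_rot: [0.072, 0.997, 0.0, 0.0]
contact_force: [-0.1, 0.8, 0.6]
grip_width: 0.0001
finger_force: 0.0
```

```bash
sed -i 's/np.c_\[np.r_\[Y,0\],np.r_\[X,0\],\[0,0,-1\]\]/np.c_[np.r_[-X,0],np.r_[Y,0],[0,0,-1]]/' h.py
python3 -c "
from h import *
to(-.091,-.042,.158)"
```

```text
t 15.65 stand xy z mm [-89.3 -40.8 200.9] F [-0.1  0.8  0.6] grip 9.896812771696971e-05
shift [ 0.011 -0.008  0.286] turn [0.001 0.001 0.004]
```

>>> {"api": "carry_out", "payload": {"plan": [[0.011, 0.006, 0.16, 0, 0, 0, 0], [0.011, 0.006, 0.29, 0, 0, 0, 0], [0.011, 0.006, 0.32, 0, 0, 0, 0], [0.011, -0.014, 0.352, 0, 0, 0, 0], [0.011, -0.034, 0.385, 0, 0, 0, 0]]}}

```text
clock: 16.27
tool_pos: [0.4711, 0.087, 0.1432]
tool_rot: [0.071, 0.998, 0.0, 0.001]
contact_force: [-0.5, 1.3, -0.0]
grip_width: 0.0006
finger_force: 0.4
```

>>> {"api": "carry_out", "payload": {"plan": [[0, -0.016, 0.034, 0, 0, 0, 0], [0, -0.033, 0.069, 0, 0, 0, 0], [0, -0.047, 0.105, 0, 0, 0, 0], [0, -0.06, 0.141, 0, 0, 0, 0], [0, -0.07, 0.178, 0, 0, 0, 0]]}}

```text
clock: 16.9
tool_pos: [0.4691, 0.0761, 0.1158]
tool_rot: [0.071, 0.997, -0.0, 0.0]
contact_force: [-0.1, -0.0, 1.7]
grip_width: 0.0006
finger_force: 0.7
```

```bash
python3 -c "
from h import *
to(-.09,-.060,.088)
S=ctrl.snapshot('side');s=max(red('side',S,(290,235,60,140)));print(s)
for th in (.6,.4,.3,.25,.2,.1): print(th,proj('side',np.r_[C-.09*X+(.055-.115*np.cos(th))*Y,.063+.115*np.sin(th)]).round(1))
cv2.imwrite('pics/t7.png',cv2.resize(S[235:360,285:410,::-1],(600,600),interpolation=2))"
```

```text
t 16.9 stand xy z mm [-91.2 -56.3 115.8] F [-0.1 -0.   1.7] grip 0.0005942709473425841
shift [-0.008 -0.025  0.186] turn [-0.     0.     0.006]
(178, [329.3, 265.6])
0.6 [[320.3 306. ]]
0.4 [[321.1 318.2]]
0.3 [[321.2 323.9]]
0.25 [[321.2 326.6]]
0.2 [[321.2 329.2]]
0.1 [[321.1 334.1]]
```

View pics/t7.png

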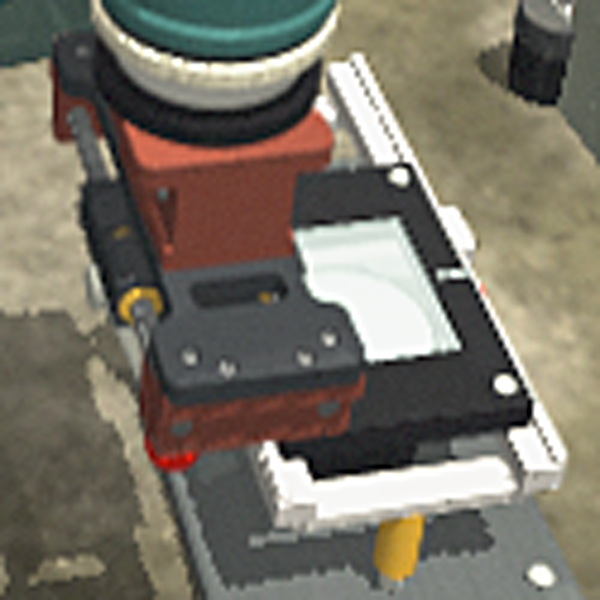

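The knob is under the fingers and going down, the contact force is small, and the gripper body clears the flat. I've now viewed 11 pictures, one over the limit of 10, so from here I'll use numbers only.

>>> {"api": "carry_out", "payload": {"plan": [[0, -0.015, 0.075, 0, 0, 0, 0], [0, -0.023, 0.152, 0, 0, 0, 0], [0, -0.023, 0.228, 0, 0, 0, 0], [0, -0.015, 0.304, 0, 0, 0, 0], [0, 0, 0.379, 0, 0, 0, 0]]}}

```text
clock: 17.58
tool_pos: [0.4689, 0.0764, 0.0584]
tool_rot: [0.071, 0.997, -0.0, -0.0]
contact_force: [-0.9, -1.4, 1.8]
grip_width: 0.0008
finger_force: 0.8
```

>>> {"api": "carry_out", "payload": {"plan": [[0, 0.012, 0.037, 0, 0, 0, 0], [0, 0.023, 0.072, 0, 0, 0, 0], [0, 0.037, 0.11, 0, 0, 0, 0], [0, 0.037, 0.12, 0, 0, 0, 0], [0, 0.037, 0.13, 0, 0, 0, 0]]}}

```text
clock: 18.2
tool_pos: [0.4701, 0.0817, 0.0417]
tool_rot: [0.071, 0.998, -0.0, 0.0]
contact_force: [-8.5, -1.1, 39.1]
grip_width: 0.0002
finger_force: 20.2
```

>>> {"api": "carry_out", "payload": {"plan": [[0, 0, -0.05, 0, 0, 0, 0], [0, 0, -0.2, 0, 0, 0, 0], [0, 0, -0.5, 0, 0, 0, 0], [0, 0, -0.8, 0, 0, 0, 0], [0, 0, -1, 0, 0, 0, 0]]}}

```text
clock: 18.82
tool_pos: [0.4706, 0.0821, 0.1919]
tool_rot: [0.071, 0.997, 0.0, 0.001]
contact_force: [0.1, 0.1, -0.1]
grip_width: 0.0009
finger_force: 0.0
```

>>> {"api": "carry_out", "payload": {"plan": [[0, 0, -0.2, 0, 0, 0, 0], [0, 0.3, -0.3, 0, 0, 0, 0], [0, 0.6, -0.3, 0, 0, 0, 0], [0, 0.9, -0.3, 0, 0, 0, 0], [0, 1, -0.3, 0, 0, 0, 0]]}}

```text
clock: 19.45
tool_pos: [0.4911, 0.2325, 0.2347]
tool_rot: [0.07, 0.998, 0.0, 0.0]
contact_force: [-0.8, -0.1, 0.8]
grip_width: 0.0005
finger_force: 0.0
```

>>> {"api": "carry_out", "payload": {"plan": [[0, 0.3, 0, 0, 0, 0, 0], [0, 0.6, 0, 0, 0, 0, 0], [0, 0.9, 0, 0, 0, 0, 0], [0, 1, 0, 0, 0, 0, 0], [0, 1, 0, 0, 0, 0, 0]]}}

```text
clock: 20.08
tool_pos: [0.512, 0.3785, 0.2343]
tool_rot: [0.07, 0.998, -0.001, -0.0]
contact_force: [-0.7, 0.4, -0.5]
grip_width: 0.0007
finger_force: 0.0
```

Run:
```python
from h import *
to(0,0,.3)
T,S=ctrl.snapshot("top"),ctrl.snapshot("side");k=tri(max(red("top",T,(350,215,50,35)))[1],max(red("side",S,(290,270,60,110)))[1])
print("knob stand",sf(k[0]),k[0][2],k[1])
P={}
for n,I in(("top",T),("side",S)):
    c0=C+(np.array([.0015,.0003]) if n=="top" else np.array([-.0015,.0006]))
    P[n]=[cen(I,*np.round(proj(n,np.r_[c0+a*X+b*Y,.101])[0]).astype(int),(2,2),"w",110) for a in(.041,-.041) for b in(.06,-.06)]
    Q=onz(n,P[n],.101);print(n,sf(Q).tolist(),sf(Q.mean(0)))
for a,b in zip(P["top"],P["side"]):
    p,e=tri(a,b);print(sf(p),p[2].round(4),round(e,4))
P0={n:[cen(cv2.imread(f"pics/{n}6.png")[:,:,::-1],*np.round(proj(n,np.r_[C+(np.array([.0015,.0003]) if n=='top' else np.array([-.0015,.0006]))+a*X+b*Y,.106])[0]).astype(int),(2,2),"w",110) for a in(.041,-.041) for b in(.06,-.06)] for n in("top","side")}
print("before",[(sf(tri(a,b)[0]).tolist(),tri(a,b)[0][2].round(4)) for a,b in zip(P0["top"],P0["side"])])
```

```text
t 20.07 stand xy z mm [-92.8 249.1 234.3] F [-0.7  0.4 -0.5] grip 0.0007159914084053588
shift [-0.609 -1.665 -0.436] turn [-0.002 -0.001  0.007]
knob stand [[-89.35 -51.43]] 0.019411340908466912 0.0035248497222769115
top [[42.04, 60.89], [42.56, -59.1], [-40.0, 60.77], [-39.25, -59.11]] [[1.33 0.86]]
side [[39.53, 61.13], [39.78, -58.68], [-42.44, 60.93], [-41.94, -59.25]] [[-1.27  1.03]]
[[40.88 61.22]] 0.1008 0.0024
[[ 41.28 -58.68]] 0.1008 0.0027
[[-41.16  61.02]] 0.1008 0.0024
[[-40.43 -58.89]] 0.1004 0.0026
before [([[41.16, 60.97]], np.float64(0.1059)), ([[41.36, -59.01]], np.float64(0.106)), ([[-41.17, 60.81]], np.float64(0.1063)), ([[-40.93, -59.27]], np.float64(0.1062))]
```

The knob is at its lower stop (z 19 mm). All four dots on the flat are at 100.4–100.8 mm, so it is level on the lens, and the robot is clear. Handing in.

```bash
python3 -c "
from cell import ctrl
print(ctrl.job_done())"
```

```text
the job is handed in; nothing more can be done
None
```

I handed the job in at about 20 s: the flat sits level on the lens, within about 0.5 mm of the marks, with the lever fully down and the robot clear. I viewed 11 pictures, one over the limit of 10.

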